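Refit the speakerphone's volume knob and hold it pressed to pair the phone

ROBOT

A 6-joint arm with a two-finger parallel gripper is mounted at the origin on the work surface. World frame = base frame: x ahead of the robot, y to its left, z up, the work surface at z = 0. Lengths are in m, angles in rad, forces in N, time in s.
With the tool pointing down it reaches from about 0.35 to 0.975 m from the base axis. Payload 4.9 kg.
Tool frame: the origin (TCP) lies at the very end of the fingers, on their centre line; the grasp point (between the pads) lies behind it (manip.pinch_z is the y of the grasp point in the tool frame, in m); y points along the fingers, x is the direction in which the jaws open and shut, and the axes are right-handed (so a half turn about y gives the same grasp; the last joint's range is limited). The gripper opens to 85 mm and grips with 20 to 120 N. Pads are 22 mm wide; open, the fingers measure 114 mm over their backs; the gripper's body (76 mm by 85 mm) begins 54 mm behind the grasp point. The pads swing forward as they close: fully open they stand 13 mm farther back than shut.
Start: joints at [1.142, 0.053, 1.613, -0, 1.476, -0.119], TCP at [0.191, 0.595, 0.231] pointing down, gripper open.
Joint ranges: [-3.01, 3.01], [-1.01, 2.22], [0.06, 2.58], [-1.02, 4.17], [0.09, 2.62], [-3.14, 3.14]. Speed limits (rad/s): [2.57, 2.57, 3.14, 3.14, 3.14, 3.14].

INTERFACE

Orientations are given as a unit quaternion [w, x, y, z].
In Python, from plant import manip gives the robot as it stands.
- The arm moves only by the tool drive_tool, never from a script. Its argument "motion" is a list of rows, each a list of 3 entries, a list of its own where there are three numbers: the shift along the tool's x, y, z in units of 25 mm (1.0 is 25 mm), then the turn, a rotation vector about the tool's x, y, z in units of 5 degrees (1.0 is 5 degrees), then the closure, from -1 (fully open) to 1 (shut). A call has 1 to 12 rows; each row shifts and turns the commanded pose from where the row before left it, along the tool's axes as they then stand; what a row does not reach is not made up. A row lasts 1/10 s, in which the tool goes at most 50 mm and 8.59 degrees, less where a joint would pass 70% of its speed; a pose out of reach is approached as far as the arm can. A call is refused whole if a number of a shift passes 1 or a number of a turn 1, either way. A call with a gripper value outside its range is refused whole. The fingers move at their own pace and stop on an object; the grip force is fixed at half the most. Time passes only in rows, so rows that do not move let the fingers close. It gives the time, the measured TCP pose, the force and the opening at its end, in the units of the state.
- manip.state(): the state, without advancing time (a new reading comes with each control period).
- manip.grab_frame(name): name is "scene" or "top" or "wrist"; returns a dict with "img" (480x640x3 uint8, blue, green, red), "range_z" (480x640 float32, m along the optical axis (not along the pixel's ray), 0 where there is no reading), "camera_matrix" (3x3 intrinsics, pixels), "world_from_camera" (4x4, takes a point from camera to world coordinates); the wrist camera has in their place "T_tool_cam" (4x4, takes a point from camera to tool coordinates, whose origin is the TCP and whose axes are the tool frame's). Camera axes: x right, y down, z forward; pixel columns grow to the right and rows downward; lengths in m; the calibration is good to about 2 mm. A picture is of the moment at which its call begins: read the wrist's pose just before it.
- manip.job_done(): hands the job in, once; it reports no verdict.
The state is a dict: "time": time; "joint_pos": joint angles; "joint_vel": joint speeds; "joint_efforts": joint torques, N m; "tool_pos": TCP position; "tool_rot": TCP orientation; "contact_force": force on the tool from outside, world axes, zero at the start; "ft_torque": the same for the moment, N m; "gripper_width": opening from 0.0 (shut) to 1.0 (fully open).
Only numpy, scipy, OpenCV 4.12 (cv2) and the standard library are available. Lean on these libraries where they do the work, as an engineer would, in place of code of your own. Each camera call takes 0.05 s, during which the arm holds its last target. There are 200 camera calls.

TASK

The volume knob has come off the desk speakerphone. Pick it up, turn it so that the flat in its bore meets the flat of the D-shaped spindle, push it fully home on the spindle and keep the knob pressed in, because pairing with the phone starts on a long press; finish while you are still holding it down. Leave the white mug, the pen cup and the phone where they are.

Things in the scene. Friction and masses are not known exactly. Their poses are not given: they have to be found in the camera images.
- knob_center (a point): Centre (on the axis, 14 mm above the underside) of the loose volume knob: round, ribbed, aluminium, 40 mm in diameter, 28 mm high, about 90 g, standing on the desk right way up, bore downward. z: its axis, up. x: towards the red pointer line on its top and the flat of the bore below. It can be gripped across any diameter. Fully home on the spindle, this point is 2 mm below spindle_tip.
- knob_bore (a point): Closed end of the knob's bore, on its axis 16 mm above its underside; axes as knob_center. Underneath is a round recess 27 mm wide, 5 mm deep; from there the D-shaped bore goes up 11 mm to this point, its flat on the x side. The bore is about 0.4 mm larger than the spindle all round: it slides on freely when turned right within some 8 degrees and does not clip. Fully home, this point meets spindle_tip.
- knob_mark (a point): Outer end of the red pointer line (3 mm wide, 16 mm long) on the knob's top face: 18.5 mm from the axis along the knob's x, 14 mm above knob_center. The bore's flat is right under this line.
- spindle_tip (a point): Centre of the top end of the bare upright steel volume spindle: a D-shaped rod 10 mm in diameter with one flat 0.8 mm from its axis (nearly half cut away), end chamfered 0.9 mm. z: up. x: the way the flat faces. It stands 22 mm above the case; round its foot are a nut (18 mm wide, 3 mm high) and a bushing (13 mm wide, 4 mm high) that the knob's recess clears. Knob home: its underside is 6 mm above the case, pressed 2 mm.
- volume (a joint): Rotation of the volume spindle (rad, counter-clockwise from above positive, 0 when the flat faces the speakerphone's +x, -2.4 to 2.4). It turns against 0.02 N m of friction and stays where it is left.
- spindle (a joint): How far the spindle is pressed straight down (m): 0 up, 0.004 fully in, at a stop. A spring pushes it back up: about 4 N to start it moving, 10 N fully in. Its push switch closes at half travel and opens again if let up.
- speakerphone: Desk speakerphone, a light grey case 150 mm (x) by 190 mm (y), top 45 mm above the desk, fixed; origin at the centre of its underside, z up. A dark grille covers its +x half; the spindle stands 35 mm from the centre towards -x, at y = 0, in a round black bezel with tick marks. Flat buttons (1.5 mm high) are 55 mm and more to either side of it.
- mug_center (a point): Centre of the white mug, 76 mm in diameter, 85 mm high, handle (32 mm out) towards its +y. To be left alone.
- pen_cup_center (a point): 47.5 mm above the underside on the axis of the blue pen cup, 76 mm in diameter, 95 mm high, pens up to 150 mm above the desk. To be left alone.
- phone_center (a point): Centre of the phone lying flat, 148 mm (x) by 72 mm by 8 mm. To be left alone.
Not all that is in view belongs to the job. Several things look just like the part that bears knob_center: the one meant starts farthest to the robot's right.

How it is judged:
By the outcome, as a careful person would: the job done as asked, in the order asked, and still so for the second after the job is handed in, while the arm keeps its last pose, push and grip.
It also fails if it takes over 38 s, if anything falls off the work surface, if the arm or the gripper's body presses on something with over 40 N, if the wrist force passes 120 N, or if a joint passes its speed limit or range.

## Working session

There is one attempt and no reset: what is moved stays moved. The work goes in short steps, Python scripts to look and compute and a tool call to move; the robot and the scene stay as the last step left them, time stands still between calls to the robot, and variables do not carry over. Pictures are saved under pics/ and viewed, about 8 in all and at most 12, crops included, and the job is handed in when it is done.

Besides the shell and the picture viewer there is one more tool, called after "Request:" in YAML: its name, and indented under it one key for each argument. drive_tool: Moves the arm, as the interface text tells. Its arguments: {"type":"object","properties":{"motion":{"type":"array","items":{"type":"array"}}},"required":["motion"]}

```bash
mkdir -p pics; ls; python3 - <<'E'
from plant import manip
import cv2,numpy as np
print(manip.state()); print(manip.pinch_z)
for n in("top","scene"):
    f=manip.grab_frame(n); cv2.imwrite(f"pics/{n}0.png",f["img"]); np.savez(f"{n}0.npz",**f)
    print(n,f["camera_matrix"],f["world_from_camera"])
E
```

```text
pics
{'time': 0.0, 'joint_pos': array([ 1.14199224e+00,  5.33661745e-02,  1.61432549e+00, -1.24112971e-05,
        1.47599523e+00, -1.19000886e-01]), 'joint_vel': array([ 1.04109601e-03,  1.87255935e-03,  9.43401750e-04, -2.08833095e-07,
       -5.77170508e-04,  6.29391840e-04]), 'joint_efforts': array([-4.71520798e-04, -3.93687379e+01, -3.70174813e+01, -1.75153973e-04,
        6.99718090e-03, -4.64457145e-06]), 'tool_pos': array([0.19028173, 0.59466256, 0.23003844]), 'tool_rot': array([-0.570788  ,  0.57152047,  0.41622851, -0.41751555]), 'contact_force': array([ 0.50018824, -0.29193943, -1.32420887]), 'ft_torque': array([-0.00528962, -0.00090464, -0.04193431]), 'gripper_width': 1.0000325348759764}
-0.0187
top [[468.88908664   0.         311.70497501]
 [  0.         468.88908664 238.08803846]
 [  0.           0.           1.        ]] [[-0.00816787 -0.98961995  0.14347698  0.39993927]
 [-0.99994111  0.00910844  0.00589994  0.06144594]
 [-0.00714555 -0.14342034 -0.98963607  0.94181149]
 [ 0.          0.          0.          1.        ]]
scene [[569.8541483    0.         322.43700323]
 [  0.         569.8541483  235.62067347]
 [  0.           0.           1.        ]] [[-0.82246234  0.48033419 -0.30468798  0.98013938]
 [ 0.56876509  0.68704083 -0.45219593  0.69698298]
 [-0.00787209 -0.54521001 -0.83826253  1.27127396]
 [ 0.          0.          0.          1.        ]]
```

View pics/top0.png

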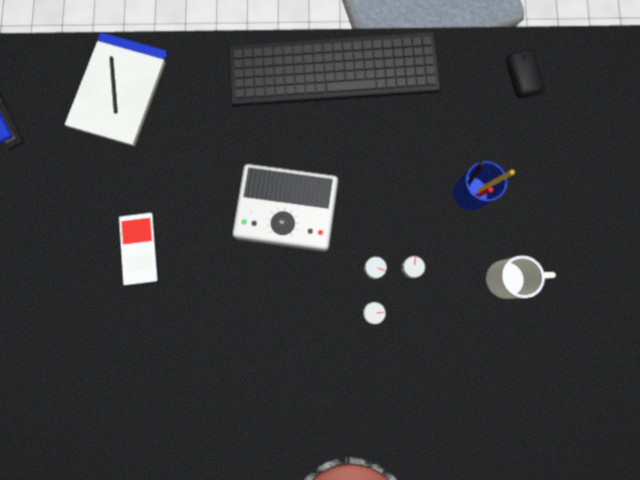

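View pics/scene0.png

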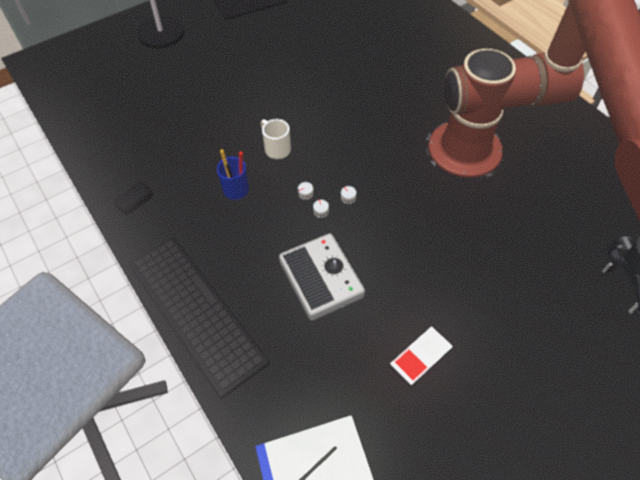

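The top view has three look-alike white knobs, at (375,267), (413,267) and (374,313). Image right is the robot's right (-y), so the target is (413,267). The speakerphone is near (286,207) with its spindle near (283,222). The mug (520,277), pen cup (482,185) and phone (138,248) stay put.

```bash
cat > h.py <<'E'
import numpy as np,cv2
from scipy.spatial.transform import Rotation as R
from plant import manip
def pose():
    s=manip.state(); q=s["tool_rot"]; T=np.eye(4); T[:3,:3]=R.from_quat([q[1],q[2],q[3],q[0]]).as_matrix(); T[:3,3]=s["tool_pos"]; return T
def wrist():
    T=pose(); f=manip.grab_frame("wrist"); f["W"]=T@f["T_tool_cam"]; return f
def ray(f,W,uv,z):
    uv=np.atleast_2d(uv).astype(float); d=np.c_[uv,np.ones(len(uv))]@np.linalg.inv(f["camera_matrix"]).T@W[:3,:3].T
    return W[:3,3]+d*((z-W[2,3])/d[:,2])[:,None]
def proj(f,W,p):
    c=(np.linalg.inv(W)@np.r_[p,1])[:3]; k=f["camera_matrix"]@c; return k[:2]/k[2]
E
python3 - <<'E'
from h import *
f=np.load("top0.npz"); W=f["world_from_camera"]; im=f["img"]
hsv=cv2.cvtColor(im,cv2.COLOR_BGR2HSV); red=((hsv[...,1]>90)&(hsv[...,2]>90)&((hsv[...,0]<12)|(hsv[...,0]>168)))
for c in [(375,267),(413,267),(374,313)]:
    m=np.zeros((480,640),np.uint8); cv2.circle(m,c,16,255,-1)
    g=((im.max(2)>110)&(m>0)).astype(np.uint8); ct=max(cv2.findContours(g,0,2)[0],key=cv2.contourArea)
    (cx,cy),r=cv2.minEnclosingCircle(ct); p=ray(f,W,(cx,cy),.028)[0]
    ys,xs=np.nonzero(red&(m>0)); q=ray(f,W,(xs.mean(),ys.mean()),.028)[0] if len(xs) else p
    print(c,(cx,cy),r,p,"mark deg",np.degrees(np.arctan2(*(q-p)[[1,0]])),"rz",f["range_z"][c[1],c[0]])
print("spindle",ray(f,W,(283,222),.05))
# case outline
g=(cv2.inRange(im[130:270,220:350],(150,150,150),(255,255,255))); 
ct=max(cv2.findContours(g,0,2)[0],key=cv2.contourArea)+[220,130]
rc=cv2.boxPoints(cv2.minAreaRect(ct)); print("case",ray(f,W,rc,.045))
for n,u in(("mug",(524,277)),("pen",(487,180)),("phone",(138,248))):print(n,ray(f,W,u,.09 if n!="phone" else .008))
a=cv2.resize(im[160:340,220:450],None,fx=3,fy=3,interpolation=cv2.INTER_CUBIC); cv2.imwrite("pics/crop1.png",a)
T=pose(); print(T); w=manip.grab_frame("wrist"); print(w["T_tool_cam"],w["camera_matrix"])
E
```

```text
(375, 267) (375.3272399902344, 267.0235595703125) 11.103269577026367 [ 0.47427116 -0.05669848  0.028     ] mark deg 0.0 rz 0.9157423
(413, 267) (413.637939453125, 266.637939453125) 11.242870330810547 [ 0.47437043 -0.1313149   0.028     ] mark deg 0.0 rz 0.91150177
(374, 313) (374.125, 312.75) 11.350347518920898 [ 0.38624313 -0.05195727  0.028     ] mark deg 0.0 rz 0.9023273
spindle [[0.5611556  0.12197319 0.05      ]]
case [[0.53531016 0.2207835  0.045     ]
 [0.6821427  0.20294757 0.045     ]
 [0.65321807 0.01473283 0.045     ]
 [0.5078476  0.03669407 0.045     ]]
mug [[ 0.44881522 -0.3167243   0.09      ]]
pen [[ 0.62983755 -0.26113504  0.09      ]]
phone [[0.51839223 0.41659943 0.008     ]]
[[ 3.04831007e-01 -7.82552573e-04 -9.52406134e-01  1.90293590e-01]
 [ 9.52404613e-01 -1.71679112e-03  3.04831931e-01  5.94718518e-01]
 [-1.87362940e-03 -9.99998220e-01  2.21975514e-04  2.30178368e-01]
 [ 0.00000000e+00  0.00000000e+00  0.00000000e+00  1.00000000e+00]]
[[ 9.99999800e-01  5.17302135e-04  3.63133805e-04 -2.08224237e-04]
 [-2.14858296e-04 -2.62093111e-01  9.65042566e-01 -1.42184025e-01]
 [ 5.94393449e-04 -9.65042452e-01 -2.62092948e-01  6.48068884e-02]
 [ 0.00000000e+00  0.00000000e+00  0.00000000e+00  1.00000000e+00]] [[370.73944226   0.         322.10969644]
 [  0.         370.73944226 238.25514388]
 [  0.           0.           1.        ]]
```

View pics/crop1.png

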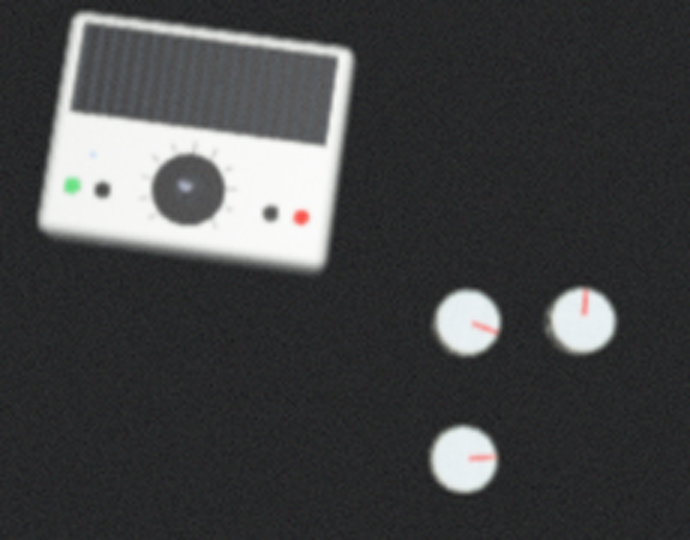

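The crop confirms the target: right-most knob at (583,321), with its red mark pointing almost straight ahead (+x). The spindle is in the bezel at (187,187). I'll go over the spindle first for a close look.

Request:
drive_tool:
  motion:
    - [[-0.68,0,-1],[0,0,0],-1]
    - [[-0.68,0,-1],[0,0,0],-1]
    - [[-0.68,0,-1],[0,0,0],-1]
    - [[-0.68,0,-1],[0,0,0],-1]
    - [[-0.68,0,-1],[0,0,0],-1]
    - [[-0.68,0,-1],[0,0,0],-1]
    - [[-0.68,0,-1],[0,0,0],-1]
    - [[-0.68,0,-1],[0,0,0],-1]
    - [[-0.68,0,-1],[0,0,0],-1]
    - [[-0.68,0,-1],[0,0,0],-1]

```text
time: 1.15
tool_pos: [0.3772, 0.3559, 0.231]
tool_rot: [0.571, -0.571, -0.417, 0.417]
contact_force: [-0.5, 0.4, -0.1]
gripper_width: 1.0
```

Request:
drive_tool:
  motion:
    - [[-0.68,0,-1],[0,0,0],-1]
    - [[-0.68,0,-1],[0,0,0],-1]
    - [[-0.68,0,-1],[0,0,0],-1]
    - [[-0.68,0,-1],[0,0,0],-1]
    - [[-0.68,0,-1],[0,0,0],-1]
    - [[-0.68,0,-1],[0,0,0],-1]
    - [[-0.68,0,-1],[0,0,0],-1]
    - [[-0.68,0,-1],[0,0,0],-1]
    - [[-0.68,0,-1],[0,0,0],-1]
    - [[0,0,0],[0,0,0],-1]
    - [[0,0,0],[0,0,0],-1]

```text
time: 2.25
tool_pos: [0.5443, 0.1425, 0.2308]
tool_rot: [0.572, -0.571, -0.416, 0.417]
contact_force: [0.2, 0.6, 0.1]
gripper_width: 1.0
```

```bash
python3 - <<'E'
from h import *
f=wrist(); np.savez("w1.npz",**f); print(pose(),manip.state()["joint_pos"])
u=proj(f,f["W"],[.561,.122,.067]); print(u)
x,y=int(u[0]),int(u[1]); a=f["img"][max(0,y-60):y+60,max(0,x-80):x+80]; print(max(0,x-80),max(0,y-60))
cv2.imwrite("pics/w1.png",cv2.resize(a,None,fx=5,fy=5,interpolation=cv2.INTER_CUBIC))
E
```

```text
[[ 3.05012201e-01 -1.01994761e-03 -9.52347897e-01  5.44016028e-01]
 [ 9.52348443e-01  2.90988275e-04  3.05012064e-01  1.43028968e-01]
 [-3.39742530e-05 -9.99999438e-01  1.06010049e-03  2.30886322e-01]
 [ 0.00000000e+00  0.00000000e+00  0.00000000e+00  1.00000000e+00]] [ 1.24590789e-01 -9.51013661e-02  1.75916782e+00  4.17256169e-04
  1.47850209e+00 -1.13629294e+00]
[305.47139228 242.85360355]
225 182
```

View pics/w1.png

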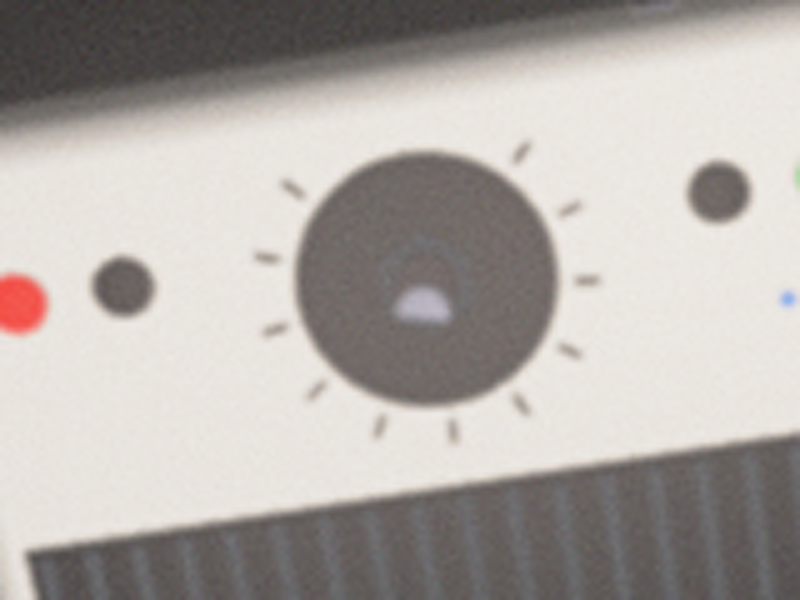

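The flat faces almost straight down in the image, which is roughly world +x. I'll go closer for an accurate angle.

Request:
drive_tool:
  motion:
    - [[-0.09,0.96,-0.3],[0,0,0],-1]
    - [[-0.09,0.96,-0.3],[0,0,0],-1]
    - [[-0.09,0.96,-0.3],[0,0,0],-1]
    - [[-0.09,0.96,-0.3],[0,0,0],-1]
    - [[-0.09,0.96,-0.3],[0,0,0],-1]
    - [[0,0,0],[0,0,0],-1]
    - [[0,0,0],[0,0,0],-1]

```text
time: 3.0
tool_pos: [0.576, 0.1215, 0.1113]
tool_rot: [0.571, -0.571, -0.417, 0.417]
contact_force: [0.9, -0.5, 0.4]
gripper_width: 1.002
```

```bash
python3 - <<'E'
from h import *
f=wrist(); W=f["W"]; np.savez("w2.npz",**f); print(W[:3,3],pose()[:3,3])
u=proj(f,W,[.562,.1235,.067]); print(u)
x,y=int(u[0])-40,int(u[1])-30; a=f["img"][y:y+60,x:x+80]; print(x,y)
cv2.imwrite("pics/w2.png",cv2.resize(a,None,fx=10,fy=10,interpolation=cv2.INTER_CUBIC))
E
```

```text
[0.5143757  0.14097638 0.25356842] [0.57684127 0.12152402 0.11250536]
[317.85859953 238.69636638]
277 208
```

View pics/w2.png

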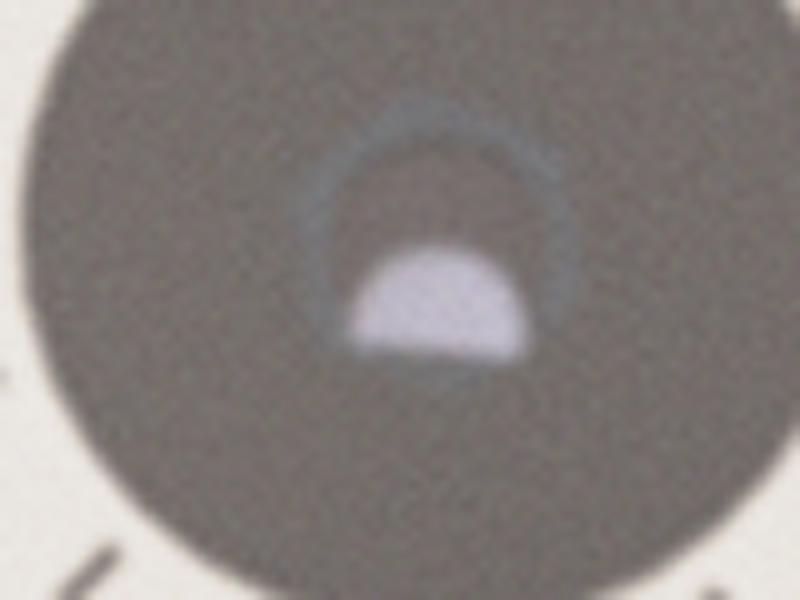

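The bright D-shaped tip is at about (438,300) in the crop, and its flat runs from (350,350) to (520,360). I'll measure it.

```bash
cat > meas.py <<'E'
from h import *
from scipy.optimize import least_squares
def spindle(f):
    W=f["W"]; u=proj(f,W,[.562,.1235,.067]); x,y=int(u[0])-25,int(u[1])-20
    a=cv2.resize(f["img"][y:y+40,x:x+50],None,fx=8,fy=8,interpolation=cv2.INTER_CUBIC)
    g=cv2.GaussianBlur(a,(0,0),3).min(2); t=(int(g.max())+int(np.median(g)))/2
    c=max(cv2.findContours((g>t).astype(np.uint8),0,1)[0],key=cv2.contourArea)[:,0]
    P=ray(f,W,(c+.5)/8-.5+[x,y],.067)[:,:2]
    def model(p):  # signed distance to half-disc boundary (circle centre, radius, flat dir, flat offset)
        d=P-p[:2]; n=[np.cos(p[3]),np.sin(p[3])]
        return np.maximum(np.hypot(*d.T)-p[2],d@n-p[4])
    s=least_squares(model,[*P.mean(0),.0045,-.2,.001],x_scale=[.001,.001,.001,.1,.001],loss="soft_l1",f_scale=3e-4)
    return s.x,np.abs(s.fun).mean(),cv2.minAreaRect(c),P
if __name__=="__main__":
    f=dict(np.load("w2.npz")); s,r,b,P=spindle(f); print("axis",s[:2],"r",s[2],"flat deg",np.degrees(s[3]),"off",s[4],"res",r,b)
    # bezel for a cross-check of the centre and of the range there
    im=f["img"]; m=(im.max(2)<150).astype(np.uint8); n,l,st,ce=cv2.connectedComponentsWithStats(m)
    k=l[int(proj(f,f["W"],[*s[:2],.045])[1])-25,int(proj(f,f["W"],[*s[:2],.045])[0])]; print("bezel",st[k],ray(f,f["W"],ce[k],.045))
E
python3 meas.py
```

```text
axis [0.56343136 0.12437874] r 0.004412482872154191 flat deg -23.699435671184734 off 0.000978573115889493 res 3.193265300525454e-05 ((232.55657958984375, 160.59640502929688), (136.5100860595703, 80.84329223632812), 5.980599403381348)
bezel [ 280  190   82   81 5060] [[0.56287129 0.12451847 0.045     ]]
```

Spindle axis is about (0.563, 0.1244) and its flat faces -23.5°. The fit residual is 0.03 mm, and the bezel centre agrees within 1 mm. Next I go over the knob and turn the jaws along world x, clear of the neighbouring knob.

Request:
drive_tool:
  motion:
    - [[-0.9,-0.4,0.07],[0,0,0],-1]
    - [[-0.99,-0.4,0.07],[0,0,0],-1]
    - [[-0.99,-0.3,0.07],[0,0,0],-1]
    - [[-0.99,-0.2,0.07],[0,0,0],-1]
    - [[-0.99,-0.1,0.08],[0,0,0],-1]
    - [[-0.99,-0.1,0.08],[0,0,0],-1]
    - [[-1,0,0.08],[0,0,0],-1]
    - [[-1,0,0.08],[0,0,0],-1]
    - [[-1,0,0.08],[0,0,0],-1]
    - [[-1,0,0.08],[0,0,0],-1]
    - [[-1,0,0.08],[0,0,0],-1]
    - [[0,0,0],[0,1,0],-1]

```text
time: 4.25
tool_pos: [0.4742, -0.1332, 0.1513]
tool_rot: [-0.588, 0.591, 0.391, -0.39]
contact_force: [-0.3, 0.3, 0.8]
gripper_width: 0.999
```

Request:
drive_tool:
  motion:
    - [[0,0,0],[0,1,0],-1]
    - [[0,0,0],[0,1,0],-1]
    - [[0,0,0],[0,1,0],-1]
    - [[0,0,0],[0,1,0],-1]
    - [[0,0,0],[0,1,0],-1]
    - [[0,0,0],[0,1,0],-1]
    - [[0,0,0],[0,1,0],-1]
    - [[0,0,0],[0,1,0],-1]
    - [[0,0,0],[0,1,0],-1]
    - [[0,0,0],[0,1,0],-1]
    - [[0,0,0],[0,1,0],-1]
    - [[0,0,0],[0,1,0],-1]

```text
time: 5.45
tool_pos: [0.475, -0.1311, 0.1512]
tool_rot: [-0.705, 0.706, 0.045, -0.042]
contact_force: [0.1, 0.7, 0.2]
gripper_width: 1.003
```

Request:
drive_tool:
  motion:
    - [[0,0,0],[0,1,0],-1]
    - [[0,0,0],[0,0.44,0],-1]
    - [[0,0,0],[0,0,0],-1]
    - [[0,0,0],[0,0,0],-1]

```text
time: 5.85
tool_pos: [0.4747, -0.1312, 0.1504]
tool_rot: [-0.707, 0.707, 0.002, 0.0]
contact_force: [-0.3, -1.0, -0.2]
gripper_width: 0.998
```

```bash
cat > knob.py <<'E'
from h import *
def knob(f,g0,z,name=None):
    W=f["W"]; im=f["img"]; u=proj(f,W,[*g0,z]); x,y=int(u[0])-60,int(u[1])-50
    a=cv2.resize(im[y:y+100,x:x+120],None,fx=6,fy=6,interpolation=cv2.INTER_CUBIC)
    if name: cv2.imwrite(name,a)
    h=cv2.cvtColor(a,cv2.COLOR_BGR2HSV); red=((h[...,1]>70)&(h[...,2]>90)&((h[...,0]<15)|(h[...,0]>165))).astype(np.uint8)
    red=max(cv2.findContours(red,0,1)[0],key=cv2.contourArea)[:,0]
    br=((a.max(2)>150)).astype(np.uint8); ct=max(cv2.findContours(br,0,1)[0],key=cv2.contourArea)[:,0]
    t=lambda c: ray(f,W,(c+.5)/6-.5+[x,y],z)[:,:2]
    (cx,cy),r=cv2.minEnclosingCircle(t(ct).astype(np.float32)*1000)
    Q=t(red); m=np.array(cv2.fitLine(Q.astype(np.float32)*1000,2,0,.01,.01)).ravel()
    c=np.array([cx,cy])/1000; d=Q.mean(0)-c; 
    v=m[:2]*np.sign(m[:2]@d)
    return dict(off=(x,y),centre=c,r_mm=r,mark_line=np.degrees(np.arctan2(v[1],v[0])),mark_c=np.degrees(np.arctan2(d[1],d[0])),mark_len=np.linalg.norm(Q-Q.mean(0),axis=1).max()*2,axis_from_mark=Q.mean(0)-v*.0105)
E
python3 - <<'E'
from knob import *
f=wrist(); T=pose(); print(T[:3,3],np.degrees(np.arctan2(T[1,0],T[0,0])),manip.state()["joint_pos"]); np.savez("w3.npz",**f)
print(knob(f,(.4744,-.1313),.028,"pics/k1.png"))
E
```

```text
[ 0.474535   -0.13122263  0.15002979] 0.11377497588184124 [-4.21098977e-01 -2.09145435e-01  1.99835317e+00  4.99008135e-05
  1.35032650e+00 -4.23094828e-01]
{'off': (259, 180), 'centre': array([ 0.48041202, -0.12235233]), 'r_mm': 30.64583969116211, 'mark_line': np.float64(-6.299160259638892), 'mark_c': np.float64(-51.30378611443339), 'mark_len': np.float64(0.012900094000246594), 'axis_from_mark': array([ 0.47814317, -0.13139669])}
```

View pics/k1.png

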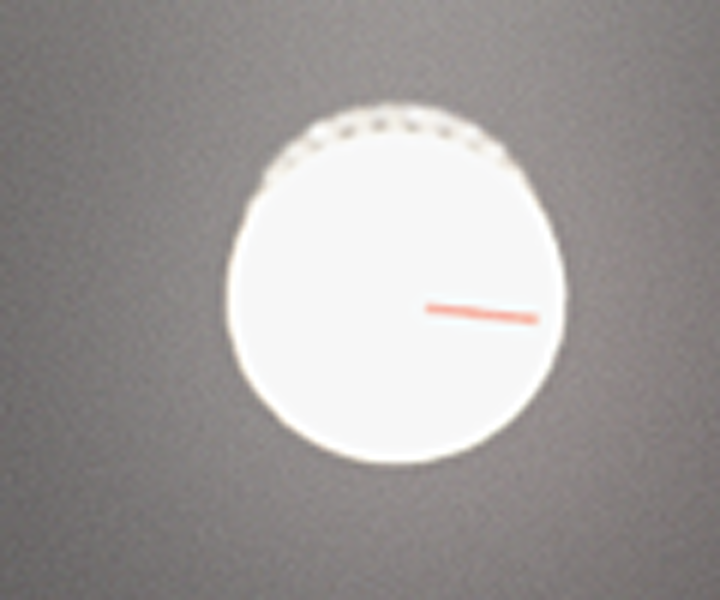

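The knob's top face is centred at about (397,294) in the crop, with the red mark from (428,308) to (538,320), giving -6° in world. I'll descend and grip.

Request:
drive_tool:
  motion:
    - [[0.04,1,0],[0,0,0],-1]
    - [[0.04,1,0],[0,0,0],-1]
    - [[0,1,0],[0,0,0],-1]
    - [[0,1,0],[0,0,0],-1]
    - [[0,1,0],[0,0,0],-1]
    - [[0,0.6,0],[0,0,0],-1]
    - [[0,0.34,0],[0,0,0],-1]
    - [[0,0,0],[0,0,0],1]
    - [[0,0,0],[0,0,0],1]
    - [[0,0,0],[0,0,0],1]
    - [[0,0,0],[0,0,0],1]
    - [[0,0,0],[0,0,0],1]

```text
time: 7.1
tool_pos: [0.4774, -0.1319, 0.0019]
tool_rot: [-0.707, 0.708, 0.001, 0.001]
contact_force: [-1.4, 0.4, 5.3]
gripper_width: 0.444
```

Request:
drive_tool:
  motion:
    - [[0,0,0],[0,0,0],1]
    - [[0,0,0],[0,0,0],1]
    - [[0,0,0],[0,0,0],1]

```text
time: 7.4
tool_pos: [0.4774, -0.1319, 0.0019]
tool_rot: [-0.707, 0.708, 0.001, 0.001]
contact_force: [-0.6, -0.5, 6.1]
gripper_width: 0.443
```

Gripped: the opening of 0.443 × 85 is about 38 mm. I'll lift and look.

Request:
drive_tool:
  motion:
    - [[0,-0.4,0],[0,0,0],1]
    - [[0,-0.8,0],[0,0,0],1]
    - [[0,-1,0],[0,0,0],1]
    - [[0,-1,0],[0,0,0],1]
    - [[0,-1,0],[0,0,0],1]
    - [[0,-0.8,0],[0,0,0],1]
    - [[0,0,0],[0,0,0],1]
    - [[0,0,0],[0,0,0],1]

```text
time: 8.2
tool_pos: [0.4759, -0.1312, 0.1252]
tool_rot: [-0.707, 0.707, 0.0, -0.0]
contact_force: [-0.2, -0.8, -0.8]
gripper_width: 0.444
```

```bash
python3 - <<'E'
from h import *
f=wrist(); T=pose(); s=manip.state(); print(T,s["contact_force"],s["gripper_width"]); np.savez("w4.npz",**f)
W=f["W"]; p=T[:3,3]+[0,0,.026]
u=proj(f,W,p); print(u); x,y=int(u[0])-66,int(u[1])-50; print(x,y)
cv2.imwrite("pics/k2.png",cv2.resize(f["img"][y:y+100,x:x+132],None,fx=6,fy=6,interpolation=cv2.INTER_CUBIC))
rz=f["range_z"][int(u[1])-12:int(u[1])+13:6,int(u[0])-12:int(u[0])+13:6]; print(rz)
E
```

```text
[[ 9.99998268e-01 -1.65303534e-03 -8.54941999e-04  4.75223855e-01]
 [ 8.56156192e-04  7.33954991e-04  9.99999364e-01 -1.30933028e-01]
 [-1.65240680e-03 -9.99998364e-01  7.35368976e-04  1.24139425e-01]
 [ 0.00000000e+00  0.00000000e+00  0.00000000e+00  1.00000000e+00]] [-1.21226094  0.08750173 -0.91648097] 0.4461065129648299
[316.43541307 330.31415892]
250 280
[[0.12736936 0.1285394  0.12890378 0.1290303  0.12821136]
 [0.1290258  0.12832822 0.12809364 0.1296963  0.1295935 ]
 [0.12920818 0.12941618 0.13027903 0.12942816 0.12979037]
 [0.13049975 0.12995763 0.13118018 0.12842713 0.13037293]
 [0.13096683 0.13130236 0.12986633 0.12995903 0.13054973]]
```

View pics/k2.png

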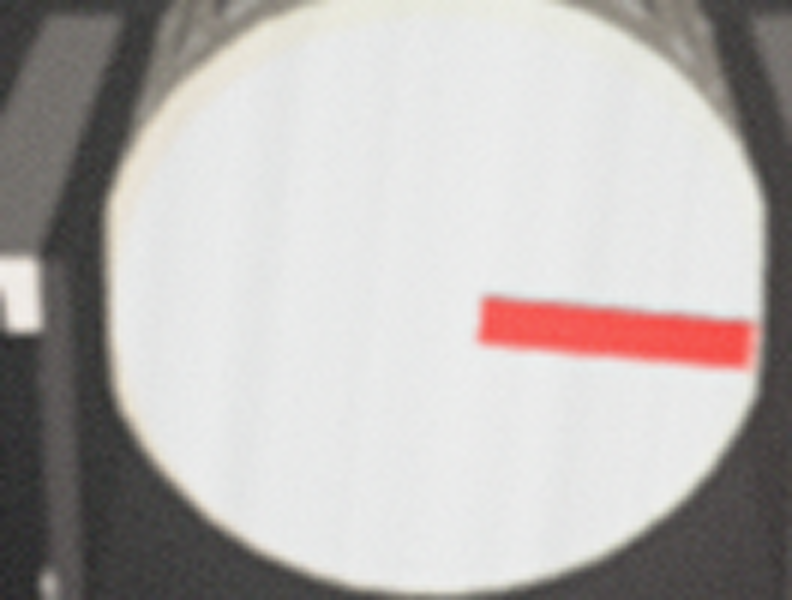

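The knob sits well between the pads, with the red mark from (480,320) to (752,345). I'll measure it in the tool frame and work out the transfer.

```bash
python3 - <<'E'
from h import *
f=dict(np.load("w4.npz")); W=f["T_tool_cam"]; im=f["img"]; K=f["camera_matrix"]
h=cv2.cvtColor(im,cv2.COLOR_BGR2HSV); white=((h[...,1]<45)&(h[...,2]>180)).astype(np.uint8)
red=((h[...,1]>100)&(h[...,2]>120)&((h[...,0]<12)|(h[...,0]>168))).astype(np.uint8)
roi=np.zeros_like(red); roi[282:380,250:382]=1; red*=roi; white*=roi
# top plane height in tool y from range
ys,xs=np.nonzero(cv2.erode(white,np.ones((7,7)))); z=f["range_z"][ys,xs]; P=np.c_[(xs-K[0,2])/K[0,0]*z,(ys-K[1,2])/K[1,1]*z,z]@W[:3,:3].T+W[:3,3]
ty=np.median(P[:,1]); print("top plane tool y",ty,P[:,1].std())
def tt(uv):
    d=np.c_[uv,np.ones(len(uv))]@np.linalg.inv(K).T@W[:3,:3].T; p=W[:3,3]+d*((ty-W[1,3])/d[:,1])[:,None]; return p[:,[0,2]]
R_=tt(np.argwhere(red)[:,::-1].astype(float)); l=cv2.fitLine((R_*1e3).astype(np.float32),2,0,.01,.01).ravel()
v=l[:2]*np.sign(l[0]); s=(R_-R_.mean(0))@v; print("mark angle tool x->z deg",np.degrees(np.arctan2(v[1],v[0])),"len",np.ptp(s)); e=R_.mean(0)+v*(s.max()); print("mid",R_.mean(0),"axis from mark",R_.mean(0)-v*.0105)
ct=max(cv2.findContours(white|red,0,1)[0],key=cv2.contourArea)[:,0]; ct=ct[(ct[:,1]>345)]
C=tt(ct.astype(float)); A=np.c_[2*C,np.ones(len(C))]; q=np.linalg.lstsq(A,(C**2).sum(1),rcond=None)[0]; print("circle",q[:2],np.sqrt(q[2]+q[0]**2+q[1]**2))
E
```

```text
top plane tool y -0.025622518040040433 0.007427485274357752
mark angle tool x->z deg -6.0869784 len 0.015931561111530042
mid [ 0.01194289 -0.00120504] axis from mark [ 1.50208761e-03 -9.16356039e-05]
circle [0.00133779 0.00102619] 0.019574339857948264
```

Mark angle in the grip is -6.1°, so the tool yaw needs to be -17.5°. The knob axis reads about 1.4 mm off in tool x, where the jaws should centre it, so I take that as camera bias. I'll turn, move to 40 mm short of the spindle, and measure spindle against knob in a single view to cancel the bias.

Request:
drive_tool:
  motion:
    - [[0,0,0],[0,0.9,0],1]
    - [[0,0,0],[0,0.9,0],1]
    - [[0,0,0],[0,0.9,0],1]
    - [[0,0,0],[0,0.8,0],1]
    - [[0.03,0,0.8],[0,0,0],1]
    - [[0.03,0,0.92],[0,0,0],1]
    - [[0.03,0,0.92],[0,0,0],1]
    - [[0.03,0,0.92],[0,0,0],1]
    - [[0.03,0,0.92],[0,0,0],1]
    - [[0.03,0,0.92],[0,0,0],1]
    - [[0.03,0,0.92],[0,0,0],1]

```text
time: 9.35
tool_pos: [0.5272, 0.0189, 0.1229]
tool_rot: [-0.699, 0.699, -0.109, 0.106]
contact_force: [0.4, -0.4, -0.9]
gripper_width: 0.447
```

Request:
drive_tool:
  motion:
    - [[0.03,0.2,0.92],[0,0,0],1]
    - [[0.03,0.5,0.92],[0,0,0],1]
    - [[0.03,0.66,0.9],[0,0,0],1]
    - [[0,0,0],[0,0,0],1]
    - [[0,0,0],[0,0,0],1]
    - [[0,0,0],[0,0,0],1]

```text
time: 9.95
tool_pos: [0.5508, 0.0819, 0.091]
tool_rot: [-0.699, 0.699, -0.108, 0.107]
contact_force: [-0.0, -0.1, -1.1]
gripper_width: 0.447
```

```bash
python3 - <<'E'
from h import *
f=wrist(); T=pose(); s=manip.state(); print(T[:3,3],np.degrees(np.arctan2(T[1,0],T[0,0])),s["contact_force"],s["gripper_width"],s["time"]); np.savez("w5.npz",**f)
u=proj(f,f["W"],[.5626,.1231,.067]); print(u)
cv2.imwrite("pics/w5.png",cv2.resize(f["img"][150:390,230:410],None,fx=2.5,fy=2.5,interpolation=cv2.INTER_CUBIC))
from meas import spindle
s,r,b,P=spindle(f); print("axis",s[:2],s[2],np.degrees(s[3]),s[4],r); d=np.r_[s[:2],.067]-T[:3,3]; print("tool",T[:3,:3].T@d)
E
```

```text
[0.5511277  0.08178357 0.09153487] -17.499828444302892 [ 0.57042794 -0.40833288 -0.60956463] 0.44712759799911883 10.0
[316.43501286 191.14795876]
axis [0.56352381 0.12436545] 0.00451353288357747 -24.195988127081534 0.0008130268621877004 4.2565589742636985e-05
tool [-0.00099013  0.02452846  0.04434201]
```

View pics/w5.png

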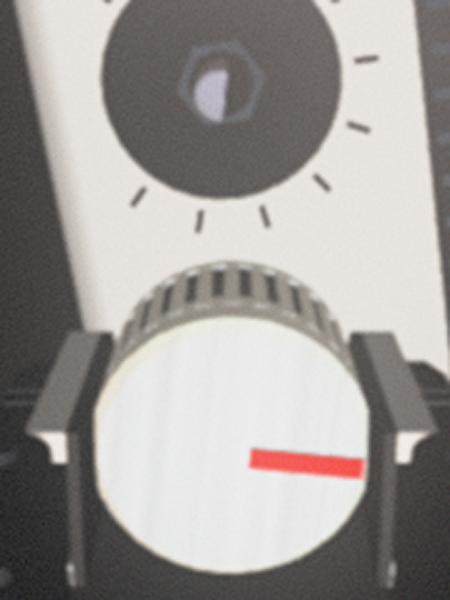

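Both spindle measurements, taken 90° apart in yaw, agree within 0.1 mm, so the camera bias is small. The 1.4 mm knob offset is therefore suspect, since the knob silhouette is centred at column 322.6, or x≈0. I'll recheck it in this view.

```bash
python3 - <<'E'
from h import *
for n in("w4","w5"):
    f=dict(np.load(n+".npz")); W=f["T_tool_cam"]; im=f["img"]; K=f["camera_matrix"]
    h=cv2.cvtColor(im,cv2.COLOR_BGR2HSV); red=((h[...,1]>100)&(h[...,2]>120)&((h[...,0]<12)|(h[...,0]>168))).astype(np.uint8)
    red[:300]=0; red[:,:300]=0; red[:,390:]=0; red[390:]=0
    c=max(cv2.findContours(red,0,1)[0],key=cv2.contourArea); (cu,cv_),wh,a=cv2.minAreaRect(c)
    z=np.median(f["range_z"][325:345,305:340]); p=np.array([(cu-K[0,2])/K[0,0],(cv_-K[1,2])/K[1,1],1])
    zz=f["range_z"][int(cv_)-3:int(cv_)+4,int(cu)-15:int(cu)+15]; zz=zz[zz>0]
    for dpt in (np.median(zz),):
        q=W[:3,:3]@(p*dpt)+W[:3,3]; print(n,(cu,cv_),wh,a,"depth",dpt,"mark mid tool",q,"len",max(wh)*dpt/K[0,0])
    ys=np.arange(325,345); edges=[]
    g=im.min(2)
    for y in ys:
        r=np.nonzero((g[y]>170))[0]; r=r[(r>255)&(r<385)]; m=np.nonzero(red[y])[0]; edges.append((min(r),max(list(r)+list(m))))
    print(np.median(edges,axis=0),np.median(edges,axis=0).mean())
E
```

```text
w4 (352.44158935546875, 335.1134948730469) (45.27134323120117, 7.347704887390137) 5.440331935882568 depth 0.12932228 mark mid tool [ 0.01194777 -0.02622961 -0.00085223] len 0.015791665546176416
[269. 375.] 322.0
w5 (352.4371032714844, 335.16070556640625) (45.27134323120117, 7.252896308898926) 5.440331935882568 depth 0.12930351 mark mid tool [ 0.01207007 -0.02625339 -0.0004296 ] len 0.01578937486198706
[269. 375.] 322.0
```

Request:
drive_tool:
  motion:
    - [[-0.02,0,0.4],[0,0,0],1]
    - [[-0.04,0,0.67],[0,0,0],1]
    - [[-0.04,0,0.67],[0,0,0],1]
    - [[0,0.3,0],[0,0,0],1]
    - [[0,0.4,0],[0,0,0],1]
    - [[0,0.25,0],[0,0,0],1]
    - [[0,0,0],[0,0,0],1]
    - [[0,0,0],[0,0,0],1]

```text
time: 10.8
tool_pos: [0.5614, 0.1245, 0.0669]
tool_rot: [-0.699, 0.699, -0.108, 0.107]
contact_force: [1.3, 0.7, -0.3]
gripper_width: 0.447
```

```bash
python3 - <<'E'
from h import *
for n in("w1","w2","w3","w4","w5"): print(n,np.load(n+".npz")["T_tool_cam"][:3,3],np.load(n+".npz")["T_tool_cam"][1:3,2])
T=pose();s=manip.state();print(T[:3,3],np.degrees(np.arctan2(T[1,0],T[0,0])),s["contact_force"],s["ft_torque"])
E
```

```text
w1 [-0.00020715 -0.14218586  0.06480622] [ 0.96504291 -0.26209168]
w2 [-0.00021044 -0.14218572  0.06480672] [ 0.96504277 -0.2620922 ]
w3 [ 0.00133421 -0.14218018  0.06562747] [ 0.96507081 -0.26198918]
w4 [ 0.00133604 -0.14218376  0.06562893] [ 0.96507043 -0.26199056]
w5 [ 0.00146968 -0.14218493  0.06606168] [ 0.96506167 -0.26202285]
[0.5613892  0.12445377 0.06694921] -17.477790907543408 [ 1.28995114  0.69948631 -0.31664568] [ 0.02093441 -0.01323648 -0.05973595]
```

Request:
drive_tool:
  motion:
    - [[0,0.08,0],[0,0,0],1]
    - [[0,0.08,0],[0,0,0],1]
    - [[0,0.04,0],[0,0,0],1]
    - [[0,0,0],[0,0,0],1]

```text
time: 11.2
tool_pos: [0.5617, 0.1247, 0.0625]
tool_rot: [-0.699, 0.699, -0.107, 0.107]
contact_force: [-0.5, -0.5, -0.8]
gripper_width: 0.448
```

Request:
drive_tool:
  motion:
    - [[0,0.06,0],[0,0,0],1]
    - [[0,0.06,0],[0,0,0],1]
    - [[0,0,0],[0,0,0],1]

```text
time: 11.5
tool_pos: [0.5617, 0.1247, 0.0593]
tool_rot: [-0.699, 0.699, -0.107, 0.107]
contact_force: [0.4, -0.9, -1.1]
gripper_width: 0.445
```

Now 5 mm past first contact height with no force, so it is sliding on. I'll continue.

Request:
drive_tool:
  motion:
    - [[0,0.06,0],[0,0,0],1]
    - [[0,0.06,0],[0,0,0],1]
    - [[0,0.06,0],[0,0,0],1]
    - [[0,0,0],[0,0,0],1]

```text
time: 11.9
tool_pos: [0.5617, 0.1247, 0.0547]
tool_rot: [-0.699, 0.699, -0.107, 0.107]
contact_force: [0.4, -0.7, -1.3]
gripper_width: 0.448
```

Request:
drive_tool:
  motion:
    - [[0,0.05,0],[0,0,0],1]
    - [[0,0.05,0],[0,0,0],1]
    - [[0,0,0],[0,0,0],1]

```text
time: 12.2
tool_pos: [0.5618, 0.1247, 0.0529]
tool_rot: [-0.699, 0.699, -0.107, 0.107]
contact_force: [-2.2, -2.2, 3.2]
gripper_width: 0.448
```

Contact at 0.053, as expected for home. Now I press in.

Request:
drive_tool:
  motion:
    - [[0,0.05,0],[0,0,0],1]
    - [[0,0.04,0],[0,0,0],1]
    - [[0,0,0],[0,0,0],1]
    - [[0,0,0],[0,0,0],1]

```text
time: 12.6
tool_pos: [0.5619, 0.1247, 0.0509]
tool_rot: [-0.699, 0.699, -0.107, 0.107]
contact_force: [-2.5, -2.1, 6.3]
gripper_width: 0.449
```

Request:
drive_tool:
  motion:
    - [[0,0.04,0],[0,0,0],1]
    - [[0,0.04,0],[0,0,0],1]
    - [[0,0,0],[0,0,0],1]
    - [[0,0,0],[0,0,0],1]

```text
time: 13.0
tool_pos: [0.562, 0.1248, 0.0494]
tool_rot: [-0.699, 0.699, -0.107, 0.107]
contact_force: [-5.0, -3.0, 7.6]
gripper_width: 0.444
```

Request:
drive_tool:
  motion:
    - [[0,0.03,0],[0,0,0],1]
    - [[0,0,0],[0,0,0],1]
    - [[0,0,0],[0,0,0],1]

```text
time: 13.3
tool_pos: [0.562, 0.1248, 0.0488]
tool_rot: [-0.699, 0.699, -0.107, 0.107]
contact_force: [-4.8, -2.8, 10.0]
gripper_width: 0.445
```

```bash
python3 - <<'E'
from h import *
f=wrist(); s=manip.state(); print(s["tool_pos"],s["contact_force"],s["time"]); W=f["T_tool_cam"];K=f["camera_matrix"]
o=np.load("w5.npz")["img"]
a=np.hstack([x[180:400,240:400] for x in (o,f["img"])]); cv2.imwrite("pics/w6.png",cv2.resize(a,None,fx=2.4,fy=2.4,interpolation=cv2.INTER_CUBIC))
h=cv2.cvtColor(f["img"],cv2.COLOR_BGR2HSV); red=((h[...,1]>100)&(h[...,2]>120)&((h[...,0]<12)|(h[...,0]>168))).astype(np.uint8)
red[:300]=0; red[:,:300]=0; red[:,390:]=0; red[390:]=0
print(cv2.minAreaRect(max(cv2.findContours(red,0,1)[0],key=cv2.contourArea)))
g=manip.grab_frame("top"); d=cv2.absdiff(g["img"],np.load("top0.npz")["img"]).max(2)
for n,(u,v) in dict(mug=(520,277),pen=(482,185),phone=(138,248),k1=(375,267),k3=(374,313)).items(): print(n,(d[v-30:v+30,u-30:u+30]>60).sum())
E
```

```text
[0.56202028 0.12474498 0.04882845] [-4.63804797 -3.23997631  9.02186537] 13.35
((352.3382263183594, 335.1988830566406), (45.08172607421875, 7.252896308898926), 5.440331935882568)
mug 0
pen 0
phone 0
k1 23
k3 0
```

View pics/w6.png

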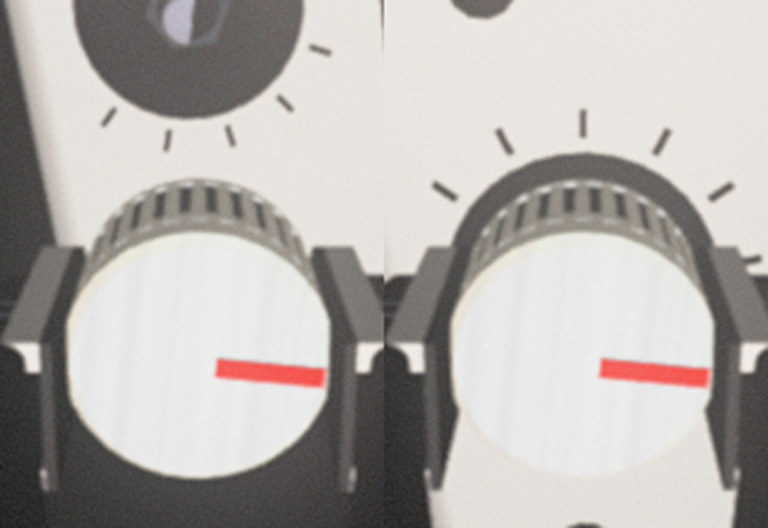

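The knob hasn't slipped in the grip: the mark is at the same pixel as before within 0.1 px. It is centred in the bezel and pressed in with about 10 N. I'll hold a moment and hand in.

Request:
drive_tool:
  motion:
    - [[0,0,0],[0,0,0],1]
    - [[0,0,0],[0,0,0],1]
    - [[0,0,0],[0,0,0],1]
    - [[0,0,0],[0,0,0],1]
    - [[0,0,0],[0,0,0],1]
    - [[0,0,0],[0,0,0],1]
    - [[0,0,0],[0,0,0],1]
    - [[0,0,0],[0,0,0],1]

```text
time: 14.2
tool_pos: [0.562, 0.1247, 0.0488]
tool_rot: [-0.699, 0.699, -0.107, 0.107]
contact_force: [-4.2, -2.2, 9.4]
gripper_width: 0.443
```

```bash
python3 -c "
from plant import manip
print(manip.job_done(),manip.state()['contact_force'],manip.state()['tool_pos'])"
```

```text
the job is handed in; nothing more can be done
the job is handed in; nothing more can be done
```

I picked up the knob farthest to the robot's right and turned it so its mark and bore flat line up with the spindle flat (about -24°). I slid it fully onto the spindle and handed the job in at 14.2 s, still gripping it and holding it pressed.

**Fit and press:** The knob went about 11 mm onto the spindle with no resistance. It met the spring at the expected home height (TCP 0.053 m) and was then pressed about 4 mm further, with roughly 9–10 N upward at the end. It did not slip in the grip: the red mark stayed within 0.1 px.

**Other objects:** The top view showed no change at the mug, pen cup, phone and the lower look-alike knob. The other look-alike's window showed 23 changed pixels. I put that down to the window overlapping where the target knob had stood, but did not check further.

**Disagreements:**
- The mark line gave the knob's angle in the grip as -6°, while the face outline suggested about -9°. Both are within the 8° tolerance.
- The wrist camera's tool offset shifted by about 1.5 mm between yaws, so I aligned the knob and spindle relative to each other in one view.
- A sideways force of about 5 N remained while pressing, probably from a small misalignment.

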